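Turn a box lid over on the turning ramp

ROBOT

A 6-joint arm with a two-finger parallel gripper is mounted at the origin on the work surface. World frame = base frame: x ahead of the robot, y to its left, z up, the work surface at z = 0. Lengths are in m, angles in degrees, forces in N, time in s.
With the tool pointing down it reaches from about 0.25 to 0.725 m from the base axis. Payload 9.7 kg.
Tool frame: the origin (TCP) lies midway between the tips of the shut fingers; the grasp point (between the pads) lies 19 mm behind it (bot.hold_point_z is the distance from the TCP to the grasp point, in m); z points along the fingers, y is the line along which they close (so a half turn about z gives the same grasp; the last joint's range is limited). The gripper opens to 85 mm and grips with 20 to 120 N. Pads are 22 mm wide; open, the fingers measure 114 mm over their backs; the gripper's body (76 mm by 85 mm) begins 54 mm behind the grasp point. The pads swing forward as they close: fully open they stand 13 mm farther back than shut.
Start: joints at [69.271, 4.979, 10.078, 95.1, 0, 90], TCP at [0.195, 0.514, 0.231] pointing down, gripper open.
Joint ranges: [-179.16, 179.16], [-48.56, 103.87], [-65.8, 70.77], [-126.05, 130.52], [-82.76, 87.17], [-180, 180]. Speed limits (degrees/s): [127.2, 127.2, 147.25, 180, 180, 180].

INTERFACE

Orientations are given as [roll, pitch, yaw] about the fixed x, y, z axes, in that order (R = Rz(yaw) Ry(pitch) Rx(roll)).
In Python, from workcell import bot gives the robot as it stands.
- The arm moves only by the tool play_rows, never from a script. Its argument "steps" is a list that holds one entry, the list of rows, each a list of 4 numbers: the shift along the tool's x, y, z in m, then the turn about the tool's z in rad. In form: [[[tx, ty, tz, yaw], ...]]. A call has exactly 5 rows; each row shifts and turns the commanded pose from where the row before left it, along the tool's axes as they then stand; what a row does not reach is not made up. A row lasts 1/12 s, in which the tool goes at most 41.7 mm and 7.16 degrees, less where a joint would pass 70% of its speed; a pose out of reach is approached as far as the arm can. A call is refused whole if a number of a shift passes 0.0417 or a number of a turn 0.125, either way. A call with a gripper value outside its range is refused whole. "gripper" is the finger opening in m, from 0 to 0.0854, set as the call begins (left out, the last holds). The fingers move at their own pace and stop on an object; "squeeze" is the grip in N (left out, the last holds). Time passes only in rows, so rows that do not move let the fingers close, or fill a call up. It gives the time, the measured TCP pose, the force, the opening and the grip force at its end, in the units of the state.
- bot.get_obs(): the state, without advancing time (a new reading comes with each control period).
- bot.camera(name): name is "side" or "top"; returns a dict with "img" (480x640x3 uint8, blue, green, red), "vfov" (degrees; the focal length in pixels is half the picture's height over the tangent of half this angle, whatever the lens; pixels are square), "cx", "cy" (the principal point, pixels), "D" ([k1, k2, p1, p2, k3] as OpenCV has them; the pictures are not rectified), "xyz" and "attitude" of the camera in the world. Camera axes: x right, y down, z forward; pixel columns grow to the right and rows downward; lengths in m; the calibration is good to about 2 mm. A picture is of the moment at which its call begins. There is no depth.
- bot.job_done(): hands the job in; it is judged then, once.
The state is a dict: "time": time; "q": joint angles; "qd": joint speeds; "joint_efforts": joint torques, N m; "ee_pos": TCP position; "tcp_rot": TCP orientation; "wrist_force": force on the tool from outside, world axes, zero at the start; "torque": the same for the moment, N m; "opening": finger opening in m; "grasp_force": force on a finger pad.
Only numpy, scipy, OpenCV 4.12 (cv2) and the standard library are available. Lean on these libraries where they do the work, as an engineer would, in place of code of your own. Each camera call takes 0.05 s, during which the arm holds its last target. There are 200 camera calls.

TASK

Turn over the wooden lid with the raised panel so that its plain face can be sanded: lay it panel up and lengthwise on the level deck of the turning ramp and let go of it, then push it off the deck's edge so that it drops on end into the pocket, and tip it on over so that it slides down the slope to the foot stop. It should end lying flat on the slope, plain face up, against the stop, with all the other things left where they were.

Things in the scene. Friction and masses are not known exactly. Their poses are not given: they have to be found in the camera images.
- lid_mid (a point): The lid to turn over: pale beech, 92 x 56 mm, 14 mm thick, with square edges; ONE face carries a centred raised panel 70 x 34 mm, 6 mm high (20 mm over all), the other is plain. About 60 g, friction about 0.6. Starts on the table, panel up. The point is its centre, 10 mm above the plain face; x along the 92 mm length, y along the width, z out of the panel side (up at the start).
- ramp: The turning ramp, a fixed plywood jig: level deck, pocket, then a slope. x points level the way the slope descends, y across, z up; origin on the table under the deck's drop edge. In mm: deck x -115 to 0, y -60 to 60, top z 145, no side walls; pocket x 0 to 44, floor z 97; lip x 44 to 52, top z 105; slope from x 52, z 105 down 35 degrees, 165 long, to the foot stop at x 187, z 10.
- ramp_edge (a point): Middle of the deck's drop edge, at deck-top level (ramp x 0, y 0, z 145 mm); axes as the ramp's. A lid laid lengthwise, panel up, and pushed slowly (about 20 mm/s) and square over the edge tips nose down as its middle passes the edge, and drops on end into the pocket; pushed too fast its nose overshoots the lip.
- ramp_pocket (a point): Middle of the pocket's floor (ramp x 22, y 0, z 97 mm); cheeks 80 mm apart, up to z 125. The dropped lid leans back on the deck's edge at about 65 degrees from level, panel facing down-ramp, its upper end about 38 mm above the deck and 15 mm back from the edge. Pushing that end down-ramp, to about 80 mm past the deck's edge, takes it over the lip to fall panel down and slide to the foot.
- ramp_foot (a point): Point on the slick grey slope (friction about 0.25) under the centre of a lid that lies lengthwise against the foot stop, 46 mm above the stop; axes as the ramp's (level, not tilted). The slope's cheeks are 80 mm apart and 18 mm high, the stop about 25 mm.
- plain_mid (a point): Bystander: a plain wooden board of the same wood, 100 x 62 x 16 mm, with no panel on either face; its centre.
- sanding_block: Bystander: cork block 100 x 62 mm wrapped in yellow sandpaper, 34 mm high; origin at the centre of its underside.
- rubber_block: Bystander: black rubber block 110 x 75 x 32 mm; origin at the centre of its underside.
- batten: Bystander: wooden batten 130 x 30 x 22 mm; origin at the centre of its underside.
- glue: Bystander: white glue bottle, 60 mm across, 150 mm tall; origin at the centre of its underside.
- brush: Bystander: hand brush lying flat, bristles at the +x end.
- tape: Bystander: roll of paper tape lying flat, 100 mm across, 24 mm high; origin at the centre of its underside.
- jar: Bystander: open steel cup, 72 mm across, 90 mm tall; origin at the centre of its underside.
Not all that is in view belongs to the job. Leave any red look-alike of the part that bears lid_mid alone.

How it is judged:
By the outcome, as a careful person would: the job done as asked, in the order asked, and still so for the second after the job is handed in, with the robot touching nothing.
It also fails if it takes over 64 s, if anything falls off the work surface, if the arm or the gripper's body presses on something with over 40 N, if the wrist force passes 120 N, or if a joint passes its speed limit or range.

## Working session

There is one attempt and no reset: what is moved stays moved. The work goes in short steps, Python scripts to look and compute and a tool call to move; the robot and the scene stay as the last step left them, time stands still between calls to the robot, and variables do not carry over. Pictures are saved under pics/ and viewed, at most 10 in all, crops included, and the job is handed in when it is done.

Besides the shell and the picture viewer there is one more tool, called after "Call:" as name(argument=value, ...), one argument or row to a line, values as JSON. play_rows: Moves the arm, as the interface text tells. Its arguments: {"type":"object","properties":{"steps":{"type":"array","items":{"type":"array","items":{"type":"array","items":{"type":"number"}}}},"gripper":{"type":"number"},"squeeze":{"type":"number"}},"required":["steps"]}

```bash
mkdir -p pics
cat > h.py <<'E'
import numpy as np, cv2
from scipy.spatial.transform import Rotation as R
from workcell import bot
def cam(n):
    c=bot.camera(n); f=240/np.tan(np.radians(c["vfov"])/2)
    c["K"]=np.array([[f,0,c["cx"]],[0,f,c["cy"]],[0,0,1.]]); c["Dm"]=np.array(c["D"],float)
    c["R"]=R.from_euler("xyz",c["attitude"],degrees=True).as_matrix(); c["t"]=np.array(c["xyz"]); return c
def pix2z(c,uv,z):
    p=cv2.undistortPoints(np.array(uv,float).reshape(-1,1,2),c["K"],c["Dm"]).reshape(-1,2)
    d=np.c_[p,np.ones(len(p))]@c["R"].T
    return c["t"]+d*((z-c["t"][2])/d[:,2])[:,None]
def proj(c,P):
    r=c["R"].T; return cv2.projectPoints(np.array(P,float).reshape(-1,1,3),cv2.Rodrigues(r)[0],-r@c["t"],c["K"],c["Dm"])[0].reshape(-1,2)
E
python3 - <<'E'
from h import *
for n in("top","side"):
    c=cam(n); cv2.imwrite(f"pics/{n}0.png",c["img"]); print(n,c["xyz"],c["attitude"],c["vfov"],c["cx"],c["cy"],c["D"])
o=bot.get_obs(); print(o["ee_pos"],o["tcp_rot"],o["opening"],bot.hold_point_z)
E
```

```text
top [2.57357544e-01 1.39750870e-03 1.50685391e+00] [-1.67004867e+02  3.97548192e-02 -9.36378848e+01] 51.61936077336385 317.64832808392634 245.67727379345123 [-0.04173703  0.          0.          0.          0.        ]
side [ 0.11306914 -0.55211962  0.97521702] [-139.33064129    0.95478573  -40.64725148] 54.10046968073084 314.146045182183 233.68270616605392 [-0.01631023  0.          0.          0.          0.        ]
[0.19460194 0.51419398 0.23063388] [-1.79930070e+02 -1.96758622e-03  1.59269292e+02] 0.08566843522289655 0.0187
```

View pics/top0.png

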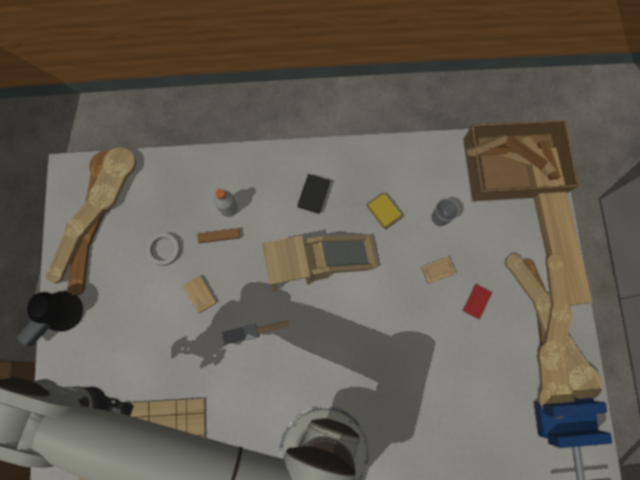

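View pics/side0.png

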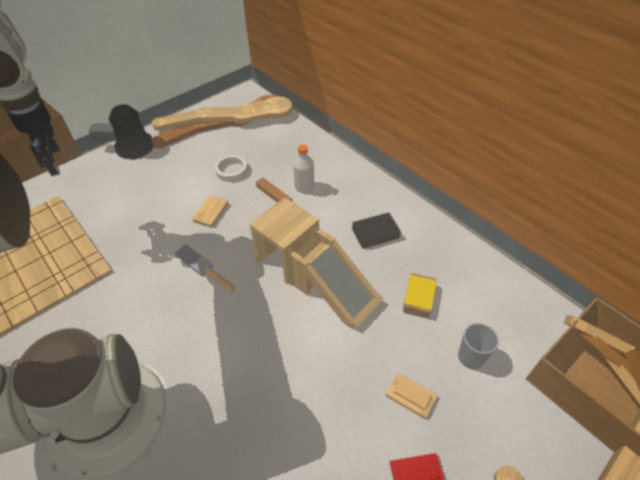

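The lid could be any of three things: the board at top (438,269) / side (412,395), which shows a raised panel; the board at top (200,293) / side (210,210), which looks plain; or the red look-alike at top (477,301). I choose the first and will check it in a close crop together with the ramp.

Run:
```python
from h import *
c=cam("top")["img"]; s=cam("side")["img"]
a=cv2.resize(c[245:295,405:475],None,fx=5.7,fy=5.7,interpolation=cv2.INTER_CUBIC)[:285,:399]
b=cv2.resize(s[365:425,375:450],None,fx=5.3,fy=5.3,interpolation=cv2.INTER_CUBIC)[:285,:397]
d=cv2.resize(c[225:290,255:385],None,fx=5,fy=5,interpolation=cv2.INTER_CUBIC)
out=np.zeros((285+315,800,3),np.uint8); out[:a.shape[0],:a.shape[1]]=a; out[:b.shape[0],400:400+b.shape[1]]=b
out[285:600,:650]=d[:315]
cv2.imwrite("pics/crop.png",out)
```

```text
(no output)
```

View pics/crop.png

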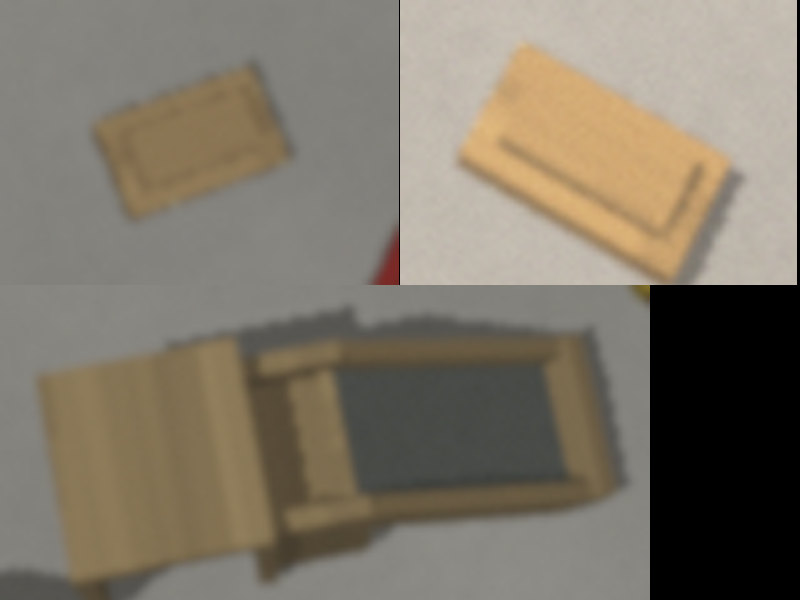

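The crop shows the beech board at top (438,269) with the raised panel, so it is the lid. The ramp deck's corners are clear too. Next I compute the poses.

```bash
cat > m.py <<'E'
from h import *
from scipy.optimize import least_squares
ct=cam("top"); cs=cam("side")
cv=lambda p,f,o:(np.array(p,float)+.5)/f-.5+np.array(o)
lt=cv([(95,125),(253,65),(292,157),(133,218)],5.7,(405,245))
ls=cv([(125,43),(332,158),(275,280),(60,160)],5.3,(375,365))
dk=cv([(40,91),(237,55),(274,260),(75,297)],5,(255,225))
ds=np.array([(251,226),(286,201),(319,231),(285,250)],float)
def show(n,P):
    P=P[:,:2]; print(n,"ctr",P.mean(0).round(4),"sides",[round(float(np.linalg.norm(P[i]-P[i-1])),4) for i in range(4)],"\n",P.round(4).tolist())
for n,c,p,z in(("lid top",ct,lt,.014),("lid side",cs,ls,.014),("deck top",ct,dk,.145),("deck side",cs,ds,.145)): show(n,pix2z(c,p,z))
def fit(L,W,P):  # best rigid pose of LxW rect; P ordered around
    best=None
    X=np.array([(-L,W),(L,W),(L,-W),(-L,-W)])/2
    for k in range(4):
        f=lambda v:(X@np.array([[np.cos(v[2]),np.sin(v[2])],[-np.sin(v[2]),np.cos(v[2])]])+v[:2]-np.roll(P,k,0)).ravel()
        r=least_squares(f,[*P.mean(0),0.1+k*np.pi/2]); 
        if best is None or r.cost<best.cost-1e-9: best=r
    return best.x[:2].round(4),np.degrees(best.x[2]).round(2),best.cost
for n,c,p in(("lid top",ct,lt),("lid side",cs,ls)): print(n,fit(.092,.056,pix2z(c,p,.014)[:,:2]))
for n,c,p in(("deck top",ct,dk),("deck side",cs,ds)): print(n,fit(.115,.12,pix2z(c,p,.145)[:,:2]))
E
python3 m.py
```

```text
lid top ctr [ 0.5036 -0.384 ] sides [0.0536, 0.0933, 0.0536, 0.0933] 
 [[0.5157, -0.332], [0.543, -0.4212], [0.4915, -0.436], [0.4642, -0.3468]]
lid side ctr [ 0.5038 -0.3842] sides [0.0573, 0.0897, 0.0557, 0.0905] 
 [[0.5179, -0.333], [0.5438, -0.419], [0.4906, -0.4355], [0.4629, -0.3494]]
deck top ctr [0.5369 0.0736] sides [0.1193, 0.113, 0.1193, 0.1121] 
 [[0.5893, 0.1369], [0.6031, 0.0247], [0.4846, 0.0108], [0.4708, 0.1221]]
deck side ctr [0.5307 0.0608] sides [0.1116, 0.1143, 0.1287, 0.0955] 
 [[0.4708, 0.1155], [0.5846, 0.1256], [0.5812, -0.003], [0.4861, 0.0049]]
lid top (array([ 0.5036, -0.384 ]), np.float64(-73.24), np.float64(4.050239172598666e-06))
lid side (array([ 0.5038, -0.3842]), np.float64(-72.82), np.float64(2.351575915306233e-06))
deck top (array([0.5369, 0.0736]), np.float64(-83.03), np.float64(3.3581497935242323e-06))
deck side (array([0.5307, 0.0608]), np.float64(1.81), np.float64(0.0001449557624395189))
```

Call:
play_rows(
  steps=[
    [[0, 0, 0, 0.12], [0, 0, 0, 0.12], [0, 0, 0, 0.12], [0, 0, 0, 0.12], [0, 0, 0, 0.12]],
  ],
  gripper=0.0854,
)

```text
time: 0.72
ee_pos: [0.1947, 0.5144, 0.2312]
tcp_rot: [-180.0, 0.0, 124.6]
wrist_force: [-0.2, -0.0, 0.1]
opening: 0.0856
grasp_force: 0.0
```

Call:
play_rows(
  steps=[
    [[0, 0, 0, 0.104], [0, 0, 0, 0.104], [0, 0, 0, 0.105], [-0.02, 0, 0, 0], [-0.03, 0, 0, 0]],
  ],
)

```text
time: 1.13
ee_pos: [0.2089, 0.4672, 0.2303]
tcp_rot: [-180.0, 0.0, 107.0]
wrist_force: [0.5, -0.1, 0.3]
opening: 0.0854
grasp_force: 0.0
```

Call:
play_rows(
  steps=[
    [[-0.04, 0.001, 0, 0], [-0.04, 0.001, 0, 0], [-0.04, 0.001, 0, 0], [-0.04, 0.001, 0, 0], [-0.04, 0.001, 0, 0]],
  ],
)

```text
time: 1.55
ee_pos: [0.2723, 0.275, 0.2313]
tcp_rot: [180.0, -0.0, 107.0]
wrist_force: [1.5, 0.5, 0.8]
opening: 0.0855
grasp_force: 0.0
```

Call:
play_rows(
  steps=[
    [[-0.04, 0.001, 0, 0], [-0.04, 0.001, 0, 0], [-0.04, 0.001, 0, 0], [-0.04, 0.001, 0, 0], [-0.04, 0.001, 0, 0]],
  ],
)

```text
time: 1.97
ee_pos: [0.3355, 0.085, 0.2316]
tcp_rot: [179.9, 0.0, 107.0]
wrist_force: [1.2, 0.5, 0.1]
opening: 0.0853
grasp_force: 0.0
```

Call:
play_rows(
  steps=[
    [[-0.04, 0.001, 0, 0], [-0.04, 0.001, 0, 0], [-0.04, 0.001, 0, 0], [-0.04, 0.001, 0, 0], [-0.04, 0.001, 0, 0]],
  ],
)

```text
time: 2.38
ee_pos: [0.3987, -0.1052, 0.2315]
tcp_rot: [180.0, 0.0, 106.9]
wrist_force: [1.5, 0.9, -0.5]
opening: 0.0853
grasp_force: 0.0
```

Call:
play_rows(
  steps=[
    [[-0.04, 0.002, 0, 0], [-0.04, 0.002, 0, 0], [-0.04, 0.002, 0, 0], [-0.03, 0.002, 0, 0], [-0.02, 0.002, 0, 0]],
  ],
)

```text
time: 2.8
ee_pos: [0.4581, -0.2656, 0.2305]
tcp_rot: [-180.0, -0.0, 106.8]
wrist_force: [-0.3, 1.0, 0.5]
opening: 0.0852
grasp_force: 0.0
```

Call:
play_rows(
  steps=[
    [[-0.035, 0.002, 0, 0], [-0.035, 0.002, 0, 0], [-0.03, 0.002, 0, 0], [-0.02, 0.002, 0, 0], [-0.007, 0.001, 0, 0]],
  ],
)

```text
time: 3.22
ee_pos: [0.5038, -0.3839, 0.2298]
tcp_rot: [-179.9, -0.0, 106.9]
wrist_force: [0.4, 0.3, -0.5]
opening: 0.0853
grasp_force: 0.0
```

Call:
play_rows(
  steps=[
    [[0, 0, 0.025, 0], [0, 0, 0.04, 0], [0, 0, 0.04, 0], [0, 0, 0.035, 0], [0, 0, 0.02, 0]],
  ],
)

```text
time: 3.63
ee_pos: [0.5018, -0.3796, 0.0668]
tcp_rot: [-179.8, -0.2, 107.0]
wrist_force: [0.2, 0.1, -1.6]
opening: 0.0856
grasp_force: 0.0
```

Run:
```python
from h import *
c=cam("side"); t=cam("top"); o=bot.get_obs(); print(o["ee_pos"],o["tcp_rot"])
a=cv2.resize(c["img"][320:440,340:480],None,fx=2.8,fy=2.8,interpolation=cv2.INTER_CUBIC)
b=cv2.resize(t["img"][215:335,375:515],None,fx=2.8,fy=2.8,interpolation=cv2.INTER_CUBIC)
cv2.imwrite("pics/pre.png",np.hstack([a,b]))
```

```text
[ 0.50140567 -0.37931264  0.0671356 ] [-179.76830765   -0.33264746  106.98427201]
```

View pics/pre.png

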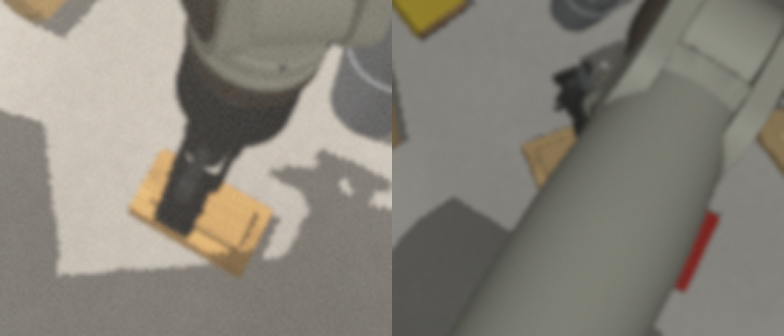

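The side view shows the fingers straddling the lid at crop (180,215), slightly off along its length. I correct that and go down.

Call:
play_rows(
  steps=[
    [[-0.003, 0, 0.012, 0], [-0.002, 0.001, 0.014, 0], [0, 0, 0.014, 0], [0, 0, 0.01, 0], [0, 0, 0.005, 0]],
  ],
)

```text
time: 4.15
ee_pos: [0.5058, -0.3859, 0.0152]
tcp_rot: [-180.0, -0.0, 107.0]
wrist_force: [-0.7, 0.1, 0.2]
opening: 0.0849
grasp_force: 0.0
```

Call:
play_rows(
  steps=[
    [[0, 0, 0.003, 0], [0, 0, 0.003, 0], [0, 0, 0.002, 0], [0, 0, 0.001, 0], [0, 0, 0, 0]],
  ],
)

```text
time: 4.57
ee_pos: [0.506, -0.3861, 0.0075]
tcp_rot: [180.0, 0.0, 107.0]
wrist_force: [-0.4, 0.3, 0.1]
opening: 0.0854
grasp_force: 0.0
```

Call:
play_rows(
  steps=[
    [[0, -0.001, 0.003, 0], [0, -0.001, 0.003, 0], [0, 0, 0.001, 0], [0, 0, 0, 0], [0, 0, 0, 0]],
  ],
)

```text
time: 4.98
ee_pos: [0.5039, -0.3865, 0.0002]
tcp_rot: [-180.0, -0.0, 107.0]
wrist_force: [0.2, 0.5, 0.4]
opening: 0.0854
grasp_force: 0.0
```

Call:
play_rows(
  steps=[
    [[0, 0, 0, 0], [0, 0, 0, 0], [0, 0, 0, 0], [0, 0, 0, 0], [0, 0, 0, 0]],
  ],
  gripper=0.045,
  squeeze=40,
)

```text
time: 5.4
ee_pos: [0.5042, -0.3867, 0.0007]
tcp_rot: [180.0, 0.0, 107.0]
wrist_force: [-0.0, -0.1, 2.7]
opening: 0.0549
grasp_force: 43.1
```

Call:
play_rows(
  steps=[
    [[0, 0, 0, 0], [0, 0, 0, 0], [0, 0, 0, 0], [0, 0, 0, 0], [0, 0, 0, 0]],
  ],
)

```text
time: 5.82
ee_pos: [0.5042, -0.3867, 0.0007]
tcp_rot: [180.0, 0.0, 107.0]
wrist_force: [0.1, 0.1, 5.2]
opening: 0.0548
grasp_force: 43.3
```

Call:
play_rows(
  steps=[
    [[0, 0, -0.015, 0], [0, 0, -0.03, 0], [0, 0, -0.04, 0], [0, 0, -0.04, 0], [0, 0, -0.04, 0]],
  ],
)

```text
time: 6.23
ee_pos: [0.5033, -0.3861, 0.1662]
tcp_rot: [-179.9, -0.1, 107.0]
wrist_force: [0.4, 0.2, -0.3]
opening: 0.0551
grasp_force: 42.7
```

Call:
play_rows(
  steps=[
    [[0, 0, -0.035, 0.035], [0, 0, -0.02, 0.035], [0, 0, -0.01, 0.035], [0, 0, 0, 0.035], [0, 0, 0, 0.036]],
  ],
)

```text
time: 6.65
ee_pos: [0.5041, -0.3868, 0.2308]
tcp_rot: [180.0, 0.0, 96.8]
wrist_force: [0.0, -0.2, -0.4]
opening: 0.0547
grasp_force: 42.7
```

Call:
play_rows(
  steps=[
    [[0.015, 0.004, 0, 0], [0.025, 0.006, 0, 0], [0.035, 0.007, 0, 0], [0.035, 0.007, 0, 0], [0.035, 0.007, 0, 0]],
  ],
)

```text
time: 7.07
ee_pos: [0.5169, -0.2369, 0.2295]
tcp_rot: [-179.9, -0.0, 96.9]
wrist_force: [0.6, -0.1, -0.6]
opening: 0.0548
grasp_force: 42.7
```

Call:
play_rows(
  steps=[
    [[0.035, 0.007, 0, 0], [0.035, 0.007, 0, 0], [0.035, 0.007, 0, 0], [0.035, 0.007, 0, 0], [0.035, 0.007, 0, 0]],
  ],
)

```text
time: 7.48
ee_pos: [0.5304, -0.0587, 0.2298]
tcp_rot: [-180.0, -0.0, 96.9]
wrist_force: [0.6, 1.1, -0.5]
opening: 0.0547
grasp_force: 42.7
```

Call:
play_rows(
  steps=[
    [[0.035, 0.007, 0, 0], [0.03, 0.006, 0, 0], [0.025, 0.004, 0, 0], [0.015, 0.003, 0, 0], [0.01, 0, 0, 0]],
  ],
)

```text
time: 7.9
ee_pos: [0.5367, 0.0579, 0.2296]
tcp_rot: [-179.9, -0.0, 97.0]
wrist_force: [0.0, -0.6, -1.3]
opening: 0.0545
grasp_force: 42.7
```

Call:
play_rows(
  steps=[
    [[0, 0, 0, 0], [0, 0, 0, 0], [0, 0, 0, 0], [0, 0, 0, 0], [0, 0, 0, 0]],
  ],
)

```text
time: 8.32
ee_pos: [0.5373, 0.0547, 0.2303]
tcp_rot: [180.0, 0.0, 96.8]
wrist_force: [-0.4, -0.1, -0.6]
opening: 0.0546
grasp_force: 42.7
```

Call:
play_rows(
  steps=[
    [[0.008, 0.001, 0, 0], [0.008, 0.001, 0.01, 0], [0, 0, 0.02, 0], [0, 0, 0.02, 0], [0, 0, 0.015, 0]],
  ],
)

```text
time: 8.73
ee_pos: [0.5368, 0.0724, 0.1629]
tcp_rot: [-179.9, -0.0, 96.9]
wrist_force: [0.2, 0.2, -1.0]
opening: 0.0548
grasp_force: 42.7
```

Call:
play_rows(
  steps=[
    [[0, 0, 0.006, 0], [0, 0, 0.002, 0], [0, 0, 0, 0], [0, 0, 0, 0], [0, 0, 0, 0]],
  ],
)

```text
time: 9.15
ee_pos: [0.5378, 0.0718, 0.1584]
tcp_rot: [179.9, -0.0, 96.9]
wrist_force: [-0.1, 0.1, -0.5]
opening: 0.0548
grasp_force: 42.7
```

Run:
```python
from h import *
c=cam("side"); t=cam("top")
a=cv2.resize(c["img"][150:290,220:360],None,fx=2.85,fy=2.85,interpolation=cv2.INTER_CUBIC)
b=cv2.resize(t["img"][200:340,240:380],None,fx=2.85,fy=2.85,interpolation=cv2.INTER_CUBIC)
cv2.imwrite("pics/deck.png",np.hstack([a,b]))
u=np.array([.120,-.993,0]);v=np.array([.993,.120,0]);E=np.array([.5439,.0170,0])
for x,y in((-115,60),(0,60),(0,-60),(-115,-60)): print((x,y),((proj(c,E+u*x/1e3+v*y/1e3+[0,0,.145])[0]-[220,150])*2.85).round())
```

```text
(-115, 60) [184. 135.]
(0, 60) [281. 199.]
(0, -60) [180. 283.]
(-115, -60) [ 82. 211.]
```

View pics/deck.png

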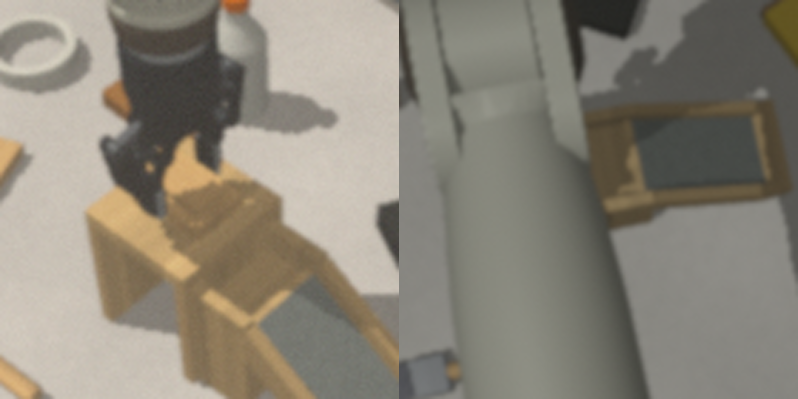

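The side view shows the lid held over the deck's centre. The deck corners at crop (88,212), (281,200) and (182,282) match my prediction to about 2 px. I lower and release.

Call:
play_rows(
  steps=[
    [[0, 0, 0.004, 0], [0, 0, 0.004, 0], [0, 0, 0.002, 0], [0, 0, 0.001, 0], [0, 0, 0, 0]],
  ],
)

```text
time: 9.67
ee_pos: [0.5372, 0.0717, 0.146]
tcp_rot: [-180.0, 0.0, 96.9]
wrist_force: [-0.9, 0.3, -0.6]
opening: 0.0545
grasp_force: 42.7
```

Call:
play_rows(
  steps=[
    [[0, 0, 0.0005, 0], [0, 0, 0.0005, 0], [0, 0, 0, 0], [0, 0, 0, 0], [0, 0, 0, 0]],
  ],
)

```text
time: 10.08
ee_pos: [0.5373, 0.0717, 0.1457]
tcp_rot: [180.0, -0.0, 96.9]
wrist_force: [-2.1, -0.3, 5.7]
opening: 0.0546
grasp_force: 43.3
```

Call:
play_rows(
  steps=[
    [[0, 0, 0, 0], [0, 0, 0, 0], [0, 0, 0, 0], [0, 0, 0, 0], [0, 0, 0, 0]],
  ],
  gripper=0.075,
)

```text
time: 10.5
ee_pos: [0.5373, 0.0717, 0.1451]
tcp_rot: [-180.0, -0.0, 96.9]
wrist_force: [0.6, 0.2, -0.2]
opening: 0.075
grasp_force: 0.0
```

Call:
play_rows(
  steps=[
    [[0, 0, -0.005, 0], [0, 0, -0.01, 0], [0, 0, -0.015, 0], [0, 0, -0.015, 0], [0, 0, -0.01, 0]],
  ],
)

```text
time: 10.92
ee_pos: [0.5377, 0.0717, 0.2027]
tcp_rot: [179.9, -0.0, 96.9]
wrist_force: [0.5, -0.1, 0.9]
opening: 0.0748
grasp_force: 0.0
```

Call:
play_rows(
  steps=[
    [[0.01, 0, 0, 0], [0.02, 0, 0, 0], [0.02, 0, 0, 0], [0.02, 0, 0, 0], [0.01, 0, 0, 0]],
  ],
  gripper=0.03,
)

```text
time: 11.33
ee_pos: [0.5272, 0.1533, 0.1998]
tcp_rot: [-180.0, -0.0, 96.9]
wrist_force: [0.2, 0.4, -0.4]
opening: 0.0301
grasp_force: 0.0
```

Call:
play_rows(
  steps=[
    [[0, 0, 0, 0], [0, 0, 0, 0], [0, 0, 0, 0], [0, 0, 0, 0], [0, 0, 0, 0]],
  ],
)

```text
time: 11.75
ee_pos: [0.5279, 0.1504, 0.2003]
tcp_rot: [180.0, 0.0, 96.8]
wrist_force: [-0.4, -0.5, -0.6]
opening: 0.0299
grasp_force: 0.0
```

Run:
```python
from h import *
c=cam("side")
cv2.imwrite("pics/rel.png",cv2.resize(c["img"][150:290,220:360],None,fx=4,fy=4,interpolation=cv2.INTER_CUBIC))
u=np.array([.120,-.993,0]);v=np.array([.993,.120,0]);E=np.array([.5439,.0170,0])
for x,y in((-104,28),(-12,28),(-12,-28),(-104,-28)): print((x,y),((proj(c,E+u*x/1e3+v*y/1e3+[0,0,.159])[0]-[220,150])*4).round())
```

```text
(-104, 28) [232. 209.]
(-12, 28) [342. 284.]
(-12, -28) [275. 338.]
(-104, -28) [165. 260.]
```

View pics/rel.png

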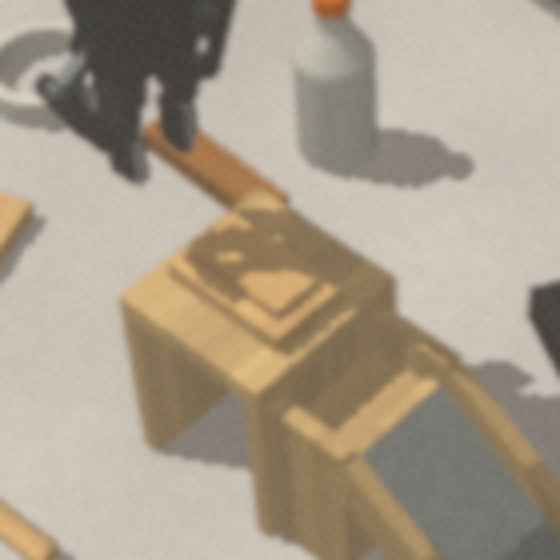

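The lid lies panel up and square on the deck, with its corners at about (280,340) and (170,265) as predicted. Next I lower the fingers behind it.

Call:
play_rows(
  steps=[
    [[0, 0, 0.01, 0], [0, 0, 0.018, 0], [0, 0, 0.014, 0], [0, 0, 0.008, 0], [0, 0, 0.003, 0]],
  ],
)

```text
time: 12.22
ee_pos: [0.527, 0.1507, 0.1453]
tcp_rot: [-179.9, 0.0, 96.9]
wrist_force: [0.1, -0.3, -0.7]
opening: 0.0299
grasp_force: 0.0
```

Call:
play_rows(
  steps=[
    [[-0.002, 0, 0, 0], [-0.003, 0, 0, 0], [-0.003, 0, 0, 0], [-0.003, 0, 0, 0], [-0.002, 0, 0, 0]],
  ],
)

```text
time: 12.63
ee_pos: [0.5296, 0.1378, 0.1479]
tcp_rot: [179.9, -0.0, 96.9]
wrist_force: [-0.0, -1.0, 0.5]
opening: 0.03
grasp_force: 0.0
```

Call:
play_rows(
  steps=[
    [[-0.0017, 0, 0, 0], [-0.0017, 0, 0, 0], [-0.0017, 0, 0, 0], [-0.0017, 0, 0, 0], [-0.0017, 0, 0, 0]],
  ],
)

```text
time: 13.05
ee_pos: [0.5303, 0.1296, 0.1473]
tcp_rot: [-180.0, 0.0, 96.9]
wrist_force: [1.0, 0.5, -0.1]
opening: 0.0302
grasp_force: 0.1
```

Call:
play_rows(
  steps=[
    [[-0.0017, 0, 0, 0], [-0.0017, 0, 0, 0], [-0.0017, 0, 0, 0], [-0.0017, 0, 0, 0], [-0.0017, 0, 0, 0]],
  ],
)

```text
time: 13.47
ee_pos: [0.5313, 0.1212, 0.1473]
tcp_rot: [-180.0, -0.0, 96.9]
wrist_force: [-1.4, 0.6, 0.7]
opening: 0.0303
grasp_force: 0.2
```

Call:
play_rows(
  steps=[
    [[-0.0017, 0, 0, 0], [-0.0017, 0, 0, 0], [-0.0017, 0, 0, 0], [-0.0017, 0, 0, 0], [-0.0017, 0, 0, 0]],
  ],
)

```text
time: 13.88
ee_pos: [0.5324, 0.1127, 0.1473]
tcp_rot: [180.0, 0.0, 96.9]
wrist_force: [0.2, -1.4, 0.4]
opening: 0.0302
grasp_force: 0.1
```

Call:
play_rows(
  steps=[
    [[-0.0017, 0, 0, 0], [-0.0017, 0, 0, 0], [-0.0017, 0, 0, 0], [-0.0017, 0, 0, 0], [-0.0017, 0, 0, 0]],
  ],
)

```text
time: 14.3
ee_pos: [0.5334, 0.1043, 0.1473]
tcp_rot: [-180.0, -0.0, 96.9]
wrist_force: [0.3, -0.5, 0.4]
opening: 0.0299
grasp_force: 0.1
```

Call:
play_rows(
  steps=[
    [[-0.0017, 0, 0, 0], [-0.0017, 0, 0, 0], [-0.0017, 0, 0, 0], [-0.0017, 0, 0, 0], [-0.0017, 0, 0, 0]],
  ],
)

```text
time: 14.72
ee_pos: [0.5344, 0.0959, 0.1473]
tcp_rot: [-180.0, 0.0, 96.9]
wrist_force: [0.8, -0.6, 0.3]
opening: 0.0296
grasp_force: 0.1
```

Call:
play_rows(
  steps=[
    [[-0.0017, 0, 0, 0], [-0.0017, 0, 0, 0], [-0.0017, 0, 0, 0], [-0.0017, 0, 0, 0], [-0.0017, 0, 0, 0]],
  ],
)

```text
time: 15.13
ee_pos: [0.5354, 0.0874, 0.1473]
tcp_rot: [-180.0, -0.0, 96.9]
wrist_force: [0.6, 0.2, -0.4]
opening: 0.0299
grasp_force: 0.1
```

Run:
```python
from h import *
c=cam("side")
cv2.imwrite("pics/push.png",cv2.resize(c["img"][150:290,220:360],None,fx=4,fy=4,interpolation=cv2.INTER_CUBIC))
u=np.array([.120,-.993,0]);v=np.array([.993,.120,0]);E=np.array([.5439,.0170,0])
d=np.array(bot.get_obs()["ee_pos"])-E; x=d@u*1e3; print("tcp ramp",x,d@v*1e3,d[2])
for a,y in((x+11,28),(x+103,28),(x+103,-28),(x+11,-28)): print(((proj(c,E+u*a/1e3+v*y/1e3+[0,0,.159])[0]-[220,150])*4).round())
```

```text
tcp ramp -70.73747288948894 0.03726798200188706 0.14731760531420288
[284. 244.]
[398. 321.]
[331. 378.]
[217. 297.]
```

View pics/push.png

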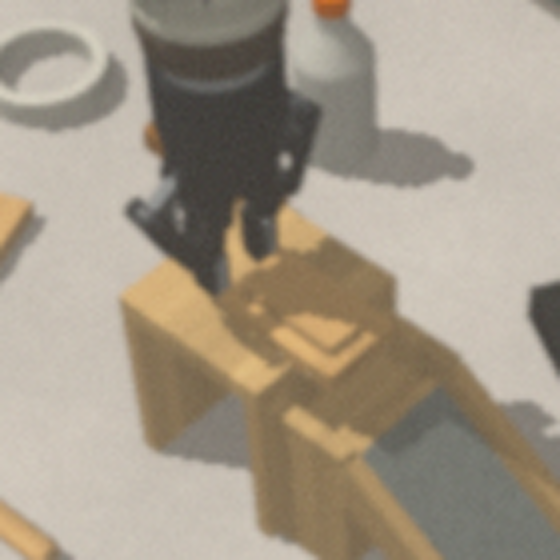

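The lid is square and overhangs the edge as predicted, with its nose corner at (331,378). I continue slowly past the tipping point.

Call:
play_rows(
  steps=[
    [[-0.0017, 0, 0, 0], [-0.0017, 0, 0, 0], [-0.0017, 0, 0, 0], [-0.0017, 0, 0, 0], [-0.0017, 0, 0, 0]],
  ],
)

```text
time: 15.6
ee_pos: [0.5364, 0.079, 0.1473]
tcp_rot: [180.0, -0.0, 96.9]
wrist_force: [0.0, -0.4, 0.3]
opening: 0.0297
grasp_force: 0.2
```

Call:
play_rows(
  steps=[
    [[-0.0017, 0, 0, 0], [-0.0017, 0, 0, 0], [-0.0017, 0, 0, 0], [-0.0017, 0, 0, 0], [-0.0017, 0, 0, 0]],
  ],
)

```text
time: 16.02
ee_pos: [0.5374, 0.0705, 0.1473]
tcp_rot: [180.0, -0.0, 96.9]
wrist_force: [0.4, -0.2, 0.2]
opening: 0.0297
grasp_force: 0.2
```

Call:
play_rows(
  steps=[
    [[-0.0017, 0, 0, 0], [-0.0017, 0, 0, 0], [0, 0, 0, 0], [0, 0, 0, 0], [0, 0, 0, 0]],
  ],
)

```text
time: 16.43
ee_pos: [0.5378, 0.0673, 0.1473]
tcp_rot: [-180.0, 0.0, 96.9]
wrist_force: [-0.0, -1.1, 0.7]
opening: 0.0298
grasp_force: 0.0
```

Run:
```python
from h import *
c=cam("side")
cv2.imwrite("pics/push2.png",cv2.resize(c["img"][150:290,220:360],None,fx=4,fy=4,interpolation=cv2.INTER_CUBIC))
u=np.array([.120,-.993,0]);v=np.array([.993,.120,0]);E=np.array([.5439,.0170,0])
d=np.array(bot.get_obs()["ee_pos"])-E; x=d@u*1e3; print("tcp ramp",x,d@v*1e3,d[2])
for y in(28,-28): print(((proj(c,E+u*-.015+v*y/1e3+[0,0,.183])[0]-[220,150])*4).round())
```

```text
tcp ramp -50.71339883953933 0.016776196606017438 0.14726410505612672
[337. 253.]
[269. 307.]
```

View pics/push2.png

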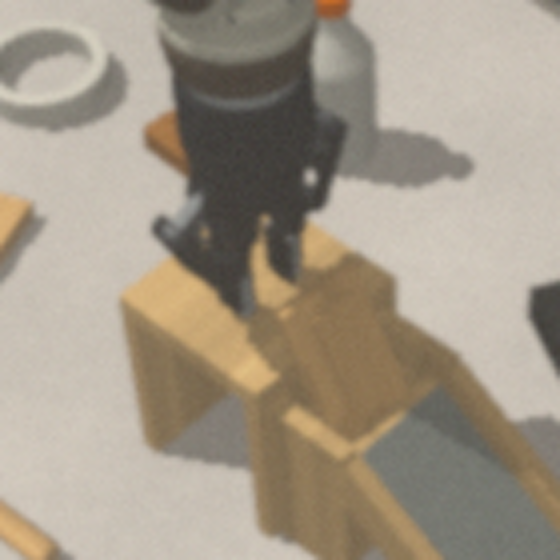

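The lid has dropped on end into the pocket and leans back on the deck's edge, with its upper end from about (262,310) to (340,255). I raise the fingers and tip it over.

Call:
play_rows(
  steps=[
    [[0, 0, -0.003, 0], [0, 0, -0.005, 0], [0, 0, -0.005, 0], [0, 0, -0.004, 0], [0, 0, -0.001, 0]],
  ],
)

```text
time: 16.9
ee_pos: [0.5382, 0.0674, 0.1665]
tcp_rot: [179.9, -0.0, 96.9]
wrist_force: [0.1, 0.4, 0.8]
opening: 0.0297
grasp_force: 0.0
```

Call:
play_rows(
  steps=[
    [[-0.002, 0, 0, 0], [-0.003, 0, 0, 0], [-0.003, 0, 0, 0], [-0.003, 0, 0, 0], [-0.003, 0, 0, 0]],
  ],
)

```text
time: 17.32
ee_pos: [0.5395, 0.053, 0.1651]
tcp_rot: [-180.0, 0.0, 96.9]
wrist_force: [0.3, 0.6, -0.3]
opening: 0.0301
grasp_force: 0.0
```

Call:
play_rows(
  steps=[
    [[-0.003, 0, 0, 0], [-0.003, 0, 0, 0], [-0.003, 0, 0, 0], [-0.003, 0, 0, 0], [-0.003, 0, 0, 0]],
  ],
)

```text
time: 17.73
ee_pos: [0.5413, 0.0382, 0.1653]
tcp_rot: [180.0, 0.0, 96.9]
wrist_force: [0.6, -0.7, 0.3]
opening: 0.03
grasp_force: 0.1
```

Call:
play_rows(
  steps=[
    [[-0.003, 0, 0, 0], [-0.003, 0, 0, 0], [-0.003, 0, 0, 0], [-0.003, 0, 0, 0], [-0.003, 0, 0, 0]],
  ],
)

```text
time: 18.15
ee_pos: [0.5432, 0.0234, 0.1653]
tcp_rot: [180.0, 0.0, 96.9]
wrist_force: [-0.0, -0.5, 0.3]
opening: 0.03
grasp_force: 0.0
```

Call:
play_rows(
  steps=[
    [[-0.003, 0, 0, 0], [-0.003, 0, 0, 0], [-0.003, 0, 0, 0], [-0.003, 0, 0, 0], [-0.003, 0, 0, 0]],
  ],
)

```text
time: 18.57
ee_pos: [0.5449, 0.0085, 0.1653]
tcp_rot: [-180.0, 0.0, 96.9]
wrist_force: [0.2, 0.5, 0.2]
opening: 0.0304
grasp_force: 0.0
```

Call:
play_rows(
  steps=[
    [[-0.003, 0, 0, 0], [-0.003, 0, 0, 0], [-0.003, 0, 0, 0], [-0.003, 0, 0, 0], [-0.003, 0, 0, 0]],
  ],
)

```text
time: 18.98
ee_pos: [0.5467, -0.0064, 0.1653]
tcp_rot: [180.0, -0.0, 96.9]
wrist_force: [-0.7, -0.5, 0.2]
opening: 0.03
grasp_force: 0.0
```

Call:
play_rows(
  steps=[
    [[-0.003, 0, 0, 0], [-0.003, 0, 0, 0], [-0.003, 0, 0, 0], [-0.003, 0, 0, 0], [-0.003, 0, 0, 0]],
  ],
)

```text
time: 19.4
ee_pos: [0.5485, -0.0213, 0.1653]
tcp_rot: [-180.0, -0.0, 96.9]
wrist_force: [-0.1, 0.7, -0.6]
opening: 0.0299
grasp_force: 0.0
```

Call:
play_rows(
  steps=[
    [[-0.003, 0, 0, 0], [-0.003, 0, 0, 0], [-0.003, 0, 0, 0], [-0.003, 0, 0, 0], [-0.003, 0, 0, 0]],
  ],
)

```text
time: 19.82
ee_pos: [0.5503, -0.0362, 0.1653]
tcp_rot: [180.0, 0.0, 96.9]
wrist_force: [0.1, -0.3, -0.4]
opening: 0.0304
grasp_force: 0.0
```

Call:
play_rows(
  steps=[
    [[-0.003, 0, 0, 0], [-0.003, 0, 0, 0], [-0.003, 0, 0, 0], [-0.003, 0, 0, 0], [-0.003, 0, 0, 0]],
  ],
)

```text
time: 20.23
ee_pos: [0.5521, -0.0511, 0.1653]
tcp_rot: [180.0, 0.0, 96.9]
wrist_force: [-0.2, 0.2, -0.3]
opening: 0.0303
grasp_force: 0.0
```

Call:
play_rows(
  steps=[
    [[0, 0, 0, 0], [0, 0, 0, 0], [0, 0, 0, 0], [0, 0, 0, 0], [0, 0, 0, 0]],
  ],
)

```text
time: 20.65
ee_pos: [0.5521, -0.0507, 0.1653]
tcp_rot: [180.0, -0.0, 96.9]
wrist_force: [0.2, 0.2, 0.4]
opening: 0.03
grasp_force: 0.0
```

Run:
```python
from h import *
c=cam("side")
cv2.imwrite("pics/tip.png",cv2.resize(c["img"][170:340,230:400],None,fx=3.4,fy=3.4,interpolation=cv2.INTER_CUBIC))
```

```text
(no output)
```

View pics/tip.png

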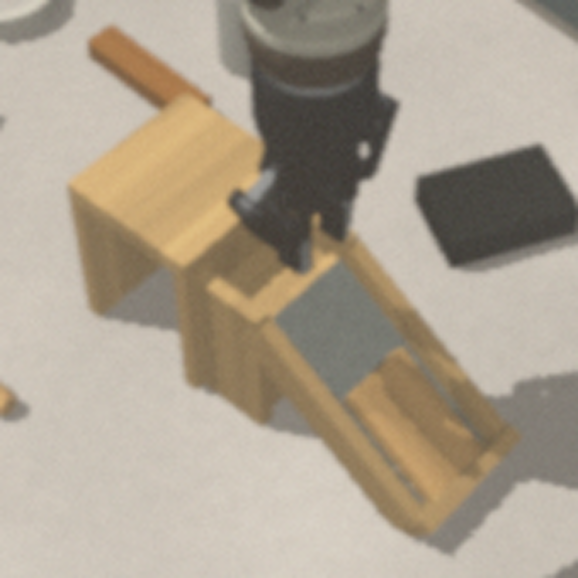

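The lid has slid to the foot, plain face up at crop (430,420). I retreat upward and check with a last picture.

Call:
play_rows(
  steps=[
    [[0, 0, -0.015, 0], [0, 0, -0.03, 0], [0, 0, -0.03, 0], [0, 0, -0.02, 0], [0, 0, -0.01, 0]],
  ],
)

```text
time: 21.12
ee_pos: [0.5526, -0.0508, 0.2736]
tcp_rot: [179.8, 0.0, 96.9]
wrist_force: [0.4, -0.4, -0.1]
opening: 0.0298
grasp_force: 0.0
```

Call:
play_rows(
  steps=[
    [[0.02, 0, 0, 0], [0.035, 0, 0, 0], [0.035, 0, 0, 0], [0.03, 0, 0, 0], [0.015, 0, 0, 0]],
  ],
)

```text
time: 21.53
ee_pos: [0.5353, 0.086, 0.2704]
tcp_rot: [180.0, -0.0, 97.0]
wrist_force: [1.3, -0.6, 0.4]
opening: 0.0302
grasp_force: 0.0
```

Call:
play_rows(
  steps=[
    [[0, 0, 0, 0], [0, 0, 0, 0], [0, 0, 0, 0], [0, 0, 0, 0], [0, 0, 0, 0]],
  ],
)

```text
time: 21.95
ee_pos: [0.5361, 0.0823, 0.2703]
tcp_rot: [180.0, 0.0, 96.8]
wrist_force: [0.1, -0.0, -0.2]
opening: 0.03
grasp_force: 0.0
```

Run:
```python
from h import *
c=cam("side"); t=cam("top")
u=np.array([.120,-.993,0]);v=np.array([.993,.120,0]);E=np.array([.5439,.0170,0]);z=np.array([0,0,1.])
s=np.cos(np.radians(35))*u-np.sin(np.radians(35))*z; n=np.sin(np.radians(35))*u+np.cos(np.radians(35))*z
a=cv2.resize(c["img"][235:335,290:390],None,fx=5,fy=5,interpolation=cv2.INTER_CUBIC)
b=cv2.resize(t["img"][220:290,300:360+30],None,fx=3.3,fy=3.3,interpolation=cv2.INTER_CUBIC)
L=E+u*.052+z*.105
for q in((165-92,28),(165,28),(165,-28),(165-92,-28)):
    p=(proj(c,L+s*q[0]/1e3+v*q[1]/1e3+n*.020)[0]-[290,235])*5; cv2.circle(a,tuple(int(k) for k in p),4,(0,0,255),1)
out=np.zeros((500,800,3),np.uint8); out[:,:500]=a; out[:b.shape[0],500:500+b.shape[1]]=b
small=cv2.resize(c["img"],(300,225)); out[260:485,500:]=small
cv2.imwrite("pics/fin.png",out)
```

```text
(no output)
```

View pics/fin.png

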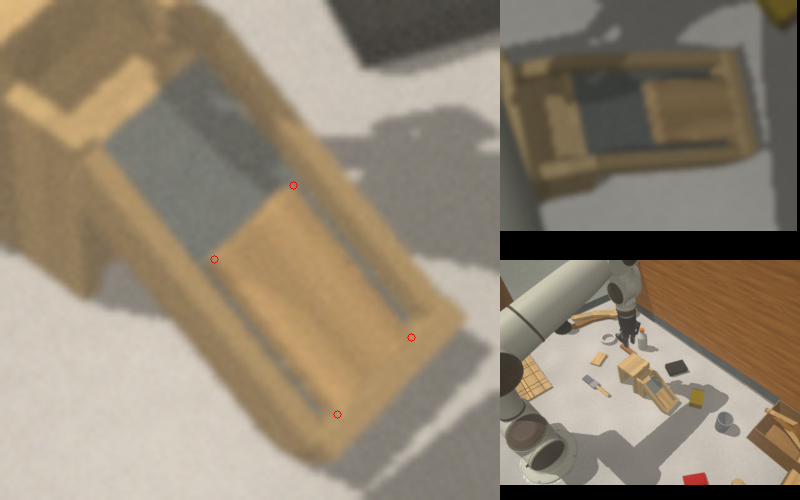

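The lid lies on the slope against the stop with its plain face up and no panel showing. Its corners match the predicted seat circles at (214,259), (293,185), (411,337) and (337,414), and the other things are undisturbed.

```bash
python3 -c "
from workcell import bot
print(bot.job_done())"
```

```text
the job is handed in; nothing more can be done
None
```

The lid is turned over: it lies flat on the slope against the foot stop, plain face up, with the other things seen in place in the last picture, and I handed the job in at about 22 s of the 64 s allowed.

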